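Seat the drill template on the jig's twin pins

TASK

Pick up the steel drill template by its sprung handle and fit it over the two upright pins of the drill jig, both holes going down together, until it lies flat and fully home on the jig's deck; then let go. The pin bar can be locked anywhere along its groove, so rest the template lightly on the pin tips and slide it along until it drops on. Be gentle: never force or drop the template onto the jig, and leave the things lying round about where they are.

Things in the scene. Friction and masses are not known exactly. Their poses are not given: they have to be found in the camera images.
- jig: Drill jig fixed to the bench: dark steel block 100 (x) x 210 (y) x 18 mm high. Origin: centre of its underside, z up, y along its length. Its flat top is the deck. In a groove along the deck's middle (x = 0) lies a locked light metal bar with two upright steel pins. More than 30 N between template and jig or pins at any time spoils the job.
- jig_deck (a point): Centre of the deck, 18 mm above the bench; axes as the jig's. Pins: at x = 0, 100 mm apart in y, 16 mm tall above the deck, 10 mm in diameter, the top 5 mm tapering to 5 mm diameter. The midpoint between the pins lies anywhere from -15 to +15 mm in y of this point; it differs each time and is not measured.
- template: Loose drill template lying on the bench: steel plate 70 (x) x 184 (y) x 6 mm with a black handle over its middle, in all about 0.47 kg (0.37 to 0.6). Origin: centre of the underside, z up, y along its length. Pin holes on the long centre line: two, round, 13 mm in diameter, at y = +50 and -50 mm. Either way round fits. The four brass bushes are no pin holes.
- handle_grip (a point): Grasp point on the handle's axis, 38 mm above the template's underside while the handle is not pressed; axes as the template's. The handle is a block 44 (x) x 18 (y) x 28 mm high, from 22 to 50 mm above the template's underside: close the fingers along y (the plate's length).
- handle (a joint): How far the sprung handle is pushed down towards the plate: 0 to 0.010 m. It takes about 2.7 N to start and 0.9 N more per mm (11.7 N at the stop, rigid from there). When the template is lifted by it, or let go, the handle is up (0).
- tape_measure: Bystander: yellow and black tape measure, 83x77x37 mm, loose near the front edge. Origin: centre of its underside. Leave it.
- grease_pot: Bystander: round green pot with grey lid, 78 mm in diameter, 64 mm high, loose at the back. Origin: centre of its underside. Leave it.
- sprocket: Bystander: dark toothed sprocket, 60 mm in diameter, 18 mm high, loose at the back. Origin: centre of its underside. Leave it.
- carburettor: Bystander: pale metal carburettor, 57x70x44 mm, loose at the back. Origin: centre of its underside. Leave it.
Not all that is in view belongs to the job. What is shaped like the template but purple is not meant.

How it is judged:
On the way:
1. the template is lifted off the bench, higher than the pin tips (height (world z) of template above 0.036 m), for 0.1 s.
At the end, for the whole second after the job is handed in: The template lies at rest, flat (within 0.03 rad) and right side up, its underside within 2 mm of the jig's deck, over the jig's middle (within 6 mm across and 22 mm along, long axes within 0.08 rad), which it can only do with both pins through its two holes; nothing holds it (z of template in the frame of jig_deck between -0.002 and 0.002 m and x of template in the frame of jig_deck between -0.006 and 0.006 m and y of template in the frame of jig_deck between -0.022 and 0.022 m and angle between the y axis of template and the y axis of jig, either way round below 0.08 rad and angle between template's own z axis and vertical below 0.03 rad and linear speed of template below 0.01 m/s); the robot touches nothing.
It fails at once if the template presses on the jig or its pins with more than 30 N (contact force between template and jig above 30 N).
It fails at once if a bystander is moved by more than 20 mm (distance of any of tape_measure, grease_pot, sprocket, carburettor from where it was at the start of the episode above 0.02 m).
It also fails if it takes over 64 s, if anything falls off the work surface, if the arm or the gripper's body presses on something with over 40 N, if the wrist force passes 120 N, or if a joint passes its speed limit or range.

ROBOT

A 6-joint arm with a two-finger parallel gripper is mounted at the origin on a cart in front of the work surface, level with it; the furniture and walls round the work are solid. World frame = base frame: x ahead of the robot, y to its left, z up, the work surface at z = 0. Lengths are in m, angles in rad, forces in N, time in s.
With the tool pointing down it reaches from about 0.25 to 0.725 m from the base axis. Payload 9.7 kg.
Tool frame: the origin (TCP) lies midway between the tips of the shut fingers; the grasp point (between the pads) lies 19 mm behind it; z points along the fingers, y is the line along which they close (so a half turn about z gives the same grasp; the last joint's range is limited). The gripper opens to 85 mm and grips with 20 to 120 N. Pads are 22 mm wide; open, the fingers measure 114 mm over their backs; the gripper's body (76 mm by 85 mm) begins 54 mm behind the grasp point. The pads swing forward as they close: fully open they stand 13 mm farther back than shut.
Start: joints at [-1.203, 0.087, 0.176, 1.66, 0, 1.571], TCP at [0.198, -0.513, 0.231] pointing down, gripper open.
Joint ranges: [-3.13, 3.13], [-0.85, 1.81], [-1.15, 1.24], [-2.2, 2.28], [-1.44, 1.52], [-3.14, 3.14]. Speed limits (rad/s): [2.22, 2.22, 2.57, 3.14, 3.14, 3.14].

INTERFACE

Orientations are given as a unit quaternion [x, y, z, w].
In Python, from cell import * gives the robot as it stands. The module is installed in compiled form; this text tells all that it offers.
- The arm moves only by the tool carry_out, never from a script. Its argument "plan" is a list of rows, each a list of 7 numbers: the finger opening in cm, from 0 to 8.54, then the shift along the tool's x, y, z in shares of 0.8 m (1.0 is 0.8 m), then the turn, a rotation vector about the tool's x, y, z in normalised numbers (1 is 360 degrees). In form: [[grip, x, y, z, wx, wy, wz], ...]. A call has 1 to 20 rows; each row is the pose to reach, as a shift and turn from the pose commanded when the call began, along the tool's axes at that moment; what a row does not reach only later rows make up. A row lasts 1/8 s, in which the tool goes at most 62.5 mm and 10.7 degrees, less where a joint would pass 70% of its speed; a pose out of reach is approached as far as the arm can. No shift or turn number may pass 1 either way. A call with a gripper value outside its range is refused whole. The fingers move at their own pace and stop on an object; "newtons" is the grip in N (left out, the last holds). Time passes only in rows, so rows that repeat a pose let the fingers close. It gives the time, the measured TCP pose, the force, the opening and the grip force at its end, in the units of the state.
- read_state(): the state, without advancing time (a new reading comes with each control period).
- read_camera(name): name is "scene" or "top" or "wrist"; returns the picture (480x640x3 uint8, red, green, blue); there is no depth.
- calibration(name): a dict with "fx", "fy", "cx", "cy" (pixels), "origin" and "rotation" of the camera in the world. Camera axes: x right, y up, looking along -z (the intrinsics and any distortion apply to the point x, -y, -z); pixel columns grow to the right and rows downward; lengths in m; the calibration is good to about 2 mm. A picture is of the moment at which its call begins: read the wrist's pose just before it. calibration takes no time and is no camera call; for the wrist camera it gives the pose at the moment of the call.
- sign_off(): hands the job in; it is judged then, once.
The state is a dict: "time_s": time; "qpos": joint angles; "dq": joint speeds; "joint_torque": joint torques, N m; "tcp_pos": TCP position; "eef_rot": TCP orientation; "force": force on the tool from outside, world axes, zero at the start; "moment": the same for the moment, N m; "gripper_width": finger opening in m; "grip_force": force on a finger pad.
Only numpy, scipy, OpenCV 4.12 (cv2) and the standard library are available. Lean on these libraries where they do the work, as an engineer would, in place of code of your own. Each camera call takes 0.05 s, during which the arm holds its last target. There are 200 camera calls.

## Working session

There is one attempt and no reset: what is moved stays moved. The work goes in short steps, Python scripts to look and compute and a tool call to move; the robot and the scene stay as the last step left them, time stands still between calls to the robot, and variables do not carry over. Pictures are saved under pics/ and viewed, at most 10 in all, crops included, and the job is handed in when it is done.

Besides the shell and the picture viewer there is one more tool, called after "Call:" as name(argument=value, ...) on one line, values as JSON. carry_out: Moves the arm, as the interface text tells. Its arguments: {"type":"object","properties":{"plan":{"type":"array","items":{"type":"array","items":{"type":"number"}}},"newtons":{"type":"number"}},"required":["plan"]}

```bash
mkdir -p pics; python3 - <<'E'
from cell import *
import cv2,numpy as np
for n in("top","scene"):
    im=read_camera(n); cv2.imwrite(f"pics/{n}0.png",im[:,:,::-1]); c=calibration(n); print(n,c)
s=read_state(); print(s)
E
```

```text
top {'fx': 505.10770476501557, 'fy': 505.10770476501557, 'cx': 313.4224982161198, 'cy': 236.1538585756258, 'origin': array([ 0.25930015, -0.18214772,  1.2947724 ]), 'rotation': array([ 0.0782714 , -0.07382766, -0.69530329,  0.71061691])}
scene {'fx': 555.8875393067536, 'fy': 555.8875393067536, 'cx': 328.6038896978317, 'cy': 238.76593128434118, 'origin': array([-0.31792261, -1.07580586,  0.62447935]), 'rotation': array([ 0.49494776, -0.20188011, -0.29748809,  0.7910575 ])}
{'time_s': 0.1, 'qpos': array([-1.20297274e+00,  8.73995318e-02,  1.75209165e-01,  1.65982962e+00,
       -1.44121467e-05,  1.57080154e+00]), 'dq': array([-0.00010304, -0.00127731,  0.00097302, -0.00168614,  0.0008957 ,
        0.00023868]), 'joint_torque': array([ 4.90448128e-04, -5.21561265e+01,  4.65653872e+01,  1.61393563e-02,
       -2.83948242e-05,  3.51756000e-06]), 'tcp_pos': array([ 0.19768899, -0.51300771,  0.23065487]), 'eef_rot': array([ 9.83136133e-01,  1.82874193e-01, -1.18975553e-04, -6.00193532e-04]), 'force': array([-0.42303839,  0.07039159, -0.29025893]), 'moment': array([ 0.04266525, -0.04524663, -0.06752551]), 'grip_force': 0.0, 'gripper_width': 0.08539155464448961}
```

View pics/top0.png

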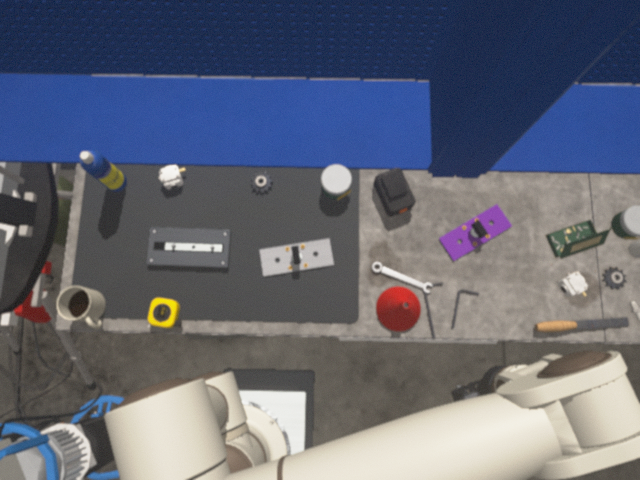

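View pics/scene0.png

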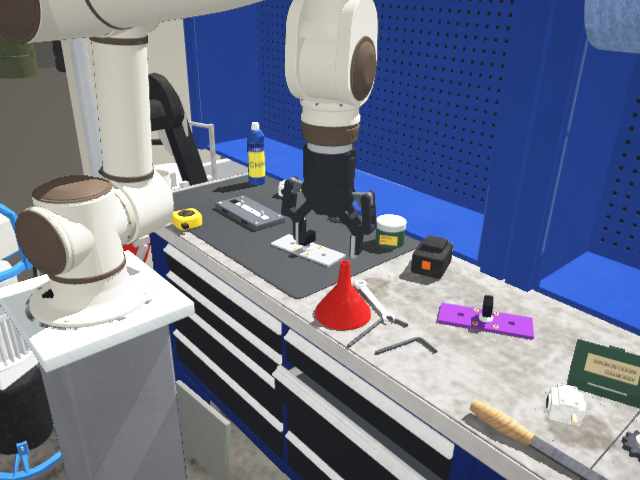

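Candidates: silver plate at top (297,257) with black handle, purple look-alike at (476,232), and the jig, a dark block with a light bar, at (189,248). I choose the silver plate and check it in a close crop, measuring both parts at the same time.

```bash
cat > h.py <<'E'
from cell import *
import cv2,numpy as np
from scipy.spatial.transform import Rotation as R
def ray(c,px,z):
    px=np.atleast_2d(px).astype(float)
    d=np.c_[(px[:,0]-c['cx'])/c['fx'],-(px[:,1]-c['cy'])/c['fy'],-np.ones(len(px))]
    d=R.from_quat(c['rotation']).apply(d); o=np.array(c['origin'])
    return (o+d*((z-o[2])/d[:,2])[:,None])[:,:2]
def rect(pts):
    (c,(w,h),a)=cv2.minAreaRect((pts*1000).astype(np.float32))
    b=cv2.boxPoints((c,(w,h),a)); e=[b[1]-b[0],b[2]-b[1]]; l=max(e,key=np.linalg.norm)
    return np.array(c)/1000,sorted([w,h]),np.degrees(np.arctan2(l[1],l[0]))%180
def seg(mask,near,c,z):
    cs,_=cv2.findContours(mask.astype(np.uint8),cv2.RETR_EXTERNAL,cv2.CHAIN_APPROX_NONE)
    cs=[k for k in cs if cv2.pointPolygonTest(cv2.convexHull(k),near,False)>=0]
    k=max(cs,key=cv2.contourArea); return rect(ray(c,k[:,0],z))
E
python3 - <<'E'
from h import *
im=cv2.imread("pics/top0.png"); c=calibration("top")
g=cv2.cvtColor(im,cv2.COLOR_BGR2GRAY)
m=(g>110)
m[:,:255]=0; m[:,340:]=0; m[:225]=0; m[285:]=0
print("template",seg(m,(280,258),c,0.006))
for (u,v) in [(297,257),(277,260),(316,254)]: print(ray(c,(u,v),.006))
m=(g>65); m[:,:140]=0;m[:,240:]=0;m[:220]=0;m[280:]=0
print("jig",seg(m,(189,248),c,0.018))
print(g[248,140:240:2],g[225:275,189])
cr=cv2.resize(im[215:295,140:345],None,fx=3.9,fy=3.9,interpolation=cv2.INTER_CUBIC); cv2.imwrite("pics/crop0.png",cr)
E
```

```text
template (array([ 0.48642075, -0.12731638]), [74.52886199951172, 188.089111328125], np.float32(100.638214))
[[ 0.48519126 -0.12955224]]
[[ 0.47621083 -0.0780672 ]]
[[ 0.49413633 -0.17856275]]
jig (array([0.49769525, 0.14909467]), [154.7346954345703, 263.45257568359375], np.float32(91.24283))
[ 82  85  82  85  98 107  98  65  54  58  52  57 130 226 230 227 157 153
 227 230 231 231 232 233 231 230 193 199 232 233 234 235 235 234 234 201
 122 198 235 235 232 141 102 108  94  75  84  82  85  83] [ 85  85  87  93 102 111 109 107 107 106 110 110 107 110 110 105 108 127
 184 228 235 234 235 232 222 179 122 108 109 110 109 109 108 108 107 107
 110 113 107 105  91  69  56  56  60  64  66  78  81  85]
```

View pics/crop0.png

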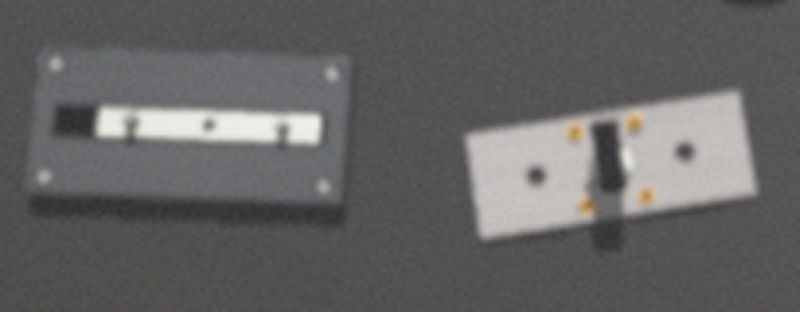

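Crop: the silver plate with a black handle at crop (608,155), holes at (536,175) and (684,151), is the template. The jig has a bar with pins at about (131,122) and (283,132), and corner screws at (56,64), (332,74), (44,176), (324,187).

```bash
python3 - <<'E'
from h import *
np.set_printoptions(precision=4,suppress=True)
c=calibration("top")
f=lambda p:(np.array(p)+.5)/3.9-.5+np.array([140,215])
S=ray(c,f([(56,64),(332,74),(44,176),(324,187)]),.018); print("screws",S,S.mean(0))
print("pins tip",ray(c,f([(131,120),(283,130)]),.034))
d=(S[0]-S[1]+S[2]-S[3]);print("jig ang",np.degrees(np.arctan2(d[1],d[0])))
H=ray(c,f([(536,175),(684,151)]),.004);d=H[0]-H[1];print("holes",H,H.mean(0),np.linalg.norm(d),np.degrees(np.arctan2(d[1],d[0])))
s=read_state();w=calibration("wrist");print(w)
T=R.from_quat(s['eef_rot']); print("cam in tool",T.inv().apply(w['origin']-s['tcp_pos']),(T.inv()*R.from_quat(w['rotation'])).as_matrix())
j=np.array([*S.mean(0),.30]); 
print("shift to above jig at z=.33 (cm)",T.inv().apply(np.array([*S.mean(0),.33])-s['tcp_pos'])*100)
print("shift to above templ z=.33 (cm)",T.inv().apply(np.array([*H.mean(0),.33])-s['tcp_pos'])*100)
E
```

```text
screws [[0.5435 0.2433]
 [0.5406 0.059 ]
 [0.4679 0.2444]
 [0.4645 0.0597]] [0.5041 0.1516]
pins tip [[0.5035 0.1855]
 [0.499  0.0857]]
jig ang 89.03178391904683
holes [[ 0.4779 -0.078 ]
 [ 0.4962 -0.176 ]] [ 0.487 -0.127] 0.0996321215389128 100.58821362390921
{'fx': 338.9065353551489, 'fy': 338.9065353551489, 'cx': 321.33330518307395, 'cy': 234.1626314925672, 'origin': array([ 0.2585, -0.488 ,  0.3733]), 'rotation': array([-0.1077,  0.0744, -0.5613,  0.8172])}
cam in tool [ 0.0658 -0.0016 -0.1426] [[-0.0008  0.9657  0.2595]
 [ 1.      0.0009 -0.0003]
 [-0.0005  0.2595 -0.9657]]
shift to above jig at z=.33 (cm) [ 52.4896 -51.0097  -9.8729]
shift to above templ z=.33 (cm) [ 40.8778 -25.6283  -9.9037]
```

Units first: shifts go in shares of 0.8 m and turns go in shares of 360 degrees. So 44 cm is 0.55, -39 cm is -0.4875, 10.5 degrees is 0.0292.

Call:
carry_out(plan=[[8.5,0.55,-0.4875,0.0125,0,0,0.0292],[8.5,0.55,-0.4875,0.0125,0,0,0.0292],[8.5,0.55,-0.4875,0.0125,0,0,0.0292],[8.5,0.55,-0.4875,0.0125,0,0,0.0292],[8.5,0.55,-0.4875,0.0125,0,0,0.0292],[8.5,0.55,-0.4875,0.0125,0,0,0.0292],[8.5,0.55,-0.4875,0.0125,0,0,0.0292],[8.5,0.55,-0.4875,0.0125,0,0,0.0292],[8.5,0.55,-0.4875,0.0125,0,0,0.0292],[8.5,0.55,-0.4875,0.0125,0,0,0.0292],[8.5,0.55,-0.4875,0.0125,0,0,0.0292],[8.5,0.55,-0.4875,0.0125,0,0,0.0292],[8.5,0.55,-0.4875,0.0125,0,0,0.0292],[8.5,0.55,-0.4875,0.0125,0,0,0.0292],[8.5,0.55,-0.4875,0.0125,0,0,0.0292]], newtons=40)

```text
time_s: 1.98
tcp_pos: [0.468, 0.0084, 0.2215]
eef_rot: [0.996, 0.092, 0.0, 0.0]
force: [-0.2, 0.1, -0.1]
gripper_width: 0.0846
grip_force: 0.0
```

```bash
python3 - <<'E'
from h import *
np.set_printoptions(precision=4,suppress=True)
w=calibration("wrist");s=read_state();im=read_camera("wrist");cv2.imwrite("pics/w1.png",im[:,:,::-1])
np.savez("w1.npz",o=w['origin'],r=w['rotation'],t=s['tcp_pos'],q=s['eef_rot']);print(s['tcp_pos'],s['dq'],s['force'],s['time_s'])
E
```

```text
[0.468  0.0084 0.2215] [ 0.0046  0.0022  0.0021 -0.0013 -0.0009 -0.0021] [-0.2482  0.1117 -0.0711] 1.975
```

View pics/w1.png

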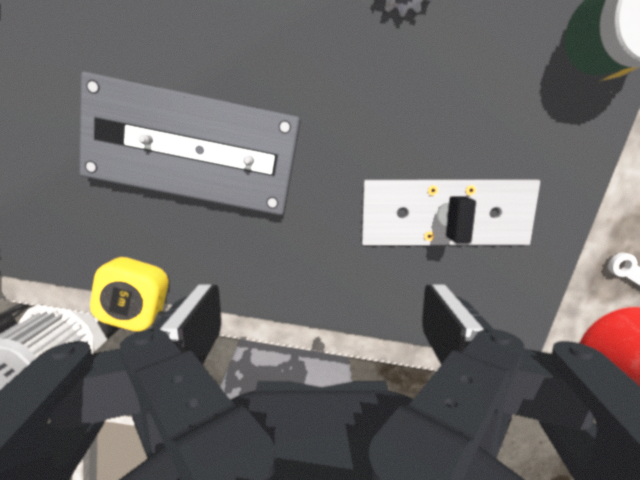

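The wrist view shows the template holes at (402,212) and (496,212), jig screws at (93,87), (285,127), (91,167) and (272,202), and pins near (147,139) and (249,160).

```bash
python3 - <<'E'
from h import *
np.set_printoptions(precision=4,suppress=True)
z=np.load("w1.npz");c=dict(calibration("wrist"));c['origin']=z['o'];c['rotation']=z['r']
im=cv2.imread("pics/w1.png");g=cv2.cvtColor(im,cv2.COLOR_BGR2GRAY).astype(float)
def cen(p,r,bright):
    u,v=p;w=g[v-r:v+r+1,u-r:u+r+1];m=(w>150) if bright else (w<90)
    y,x=np.nonzero(m);return [u-r+x.mean(),v-r+y.mean()]
S=ray(c,[cen(p,8,1) for p in[(93,87),(285,127),(91,167),(272,202)]],.018)
d=S[0]-S[1]+S[2]-S[3];ja=np.degrees(np.arctan2(d[1],d[0]))
print("screws",S,S.mean(0),ja)
H=ray(c,[cen(p,8,0) for p in[(402,212),(496,212)]],.004);d=H[0]-H[1]
print("holes",H,H.mean(0),np.linalg.norm(d),np.degrees(np.arctan2(d[1],d[0])))
m=(g>150);m[:,:350]=0;m[:,550:]=0;m[:170]=0;m[255:]=0
print("plate",seg(m,(380,212),c,.006))
P=ray(c,[(147,139),(249,160)],.034);print("pins",P,P.mean(0),np.linalg.norm(P[0]-P[1]))
T=R.from_quat(z['q']);print("shift cm",T.inv().apply(np.array([*H.mean(0),.10])-z['t'])*100)
cv2.imwrite("pics/jig1.png",cv2.resize(im[115:180,85:290],None,fx=3.9,fy=3.9,interpolation=cv2.INTER_CUBIC))
E
```

```text
screws [[0.544  0.2444]
 [0.5411 0.0601]
 [0.4678 0.2456]
 [0.4648 0.0613]] [0.5044 0.1528] 89.07493678200615
holes [[ 0.4798 -0.0784]
 [ 0.4978 -0.1762]] [ 0.4888 -0.1273] 0.09940791777302904 100.47033449346017
plate (array([ 0.4864, -0.1262]), [71.12933349609375, 185.860107421875], np.float32(100.47393))
pins [[0.5061 0.1832]
 [0.5043 0.0868]] [0.5052 0.135 ] 0.09648580551523683
shift cm [-0.4365 13.7217 12.1456]
```

View pics/jig1.png

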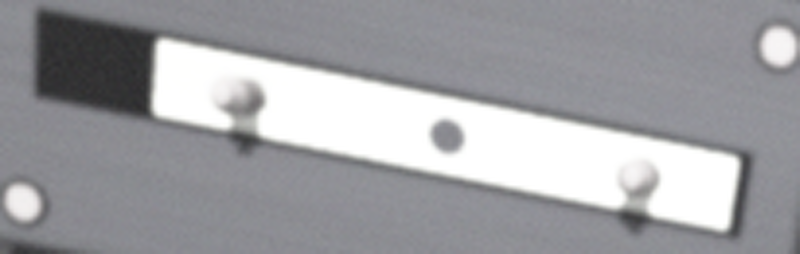

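Scaled: 20.3 cm is 0.2538, 13.7 cm is 0.1713.

Call:
carry_out(plan=[[8.5,-0.0063,0.0625,0,0,0,0],[8.5,-0.0063,0.125,0.0375,0,0,0],[8.5,-0.0063,0.1713,0.0875,0,0,0],[8.5,-0.0063,0.1713,0.15,0,0,0],[8.5,-0.0063,0.1713,0.2,0,0,0],[8.5,-0.0063,0.1713,0.2375,0,0,0],[8.5,-0.0063,0.1713,0.2538,0,0,0],[8.5,-0.0063,0.1713,0.2538,0,0,0],[8.5,-0.0063,0.1713,0.2538,0,0,0],[8.5,-0.0063,0.1713,0.2538,0,0,0]])

```text
time_s: 3.28
tcp_pos: [0.4891, -0.1269, 0.0196]
eef_rot: [0.996, 0.092, 0.001, 0.0]
force: [0.2, -0.5, 0.0]
gripper_width: 0.0852
grip_force: 0.0
```

```bash
python3 - <<'E'
from h import *
np.set_printoptions(precision=4,suppress=True)
s=read_state();im=read_camera("wrist");cv2.imwrite("pics/w2.png",im[:,:,::-1])
print(s['tcp_pos'],s['dq'],s['force'],s['time_s'])
E
```

```text
[ 0.4891 -0.1269  0.0196] [-0.0009  0.0015 -0.005  -0.0019  0.0001 -0.0013] [ 0.221  -0.5311  0.0327] 3.275
```

View pics/w2.png

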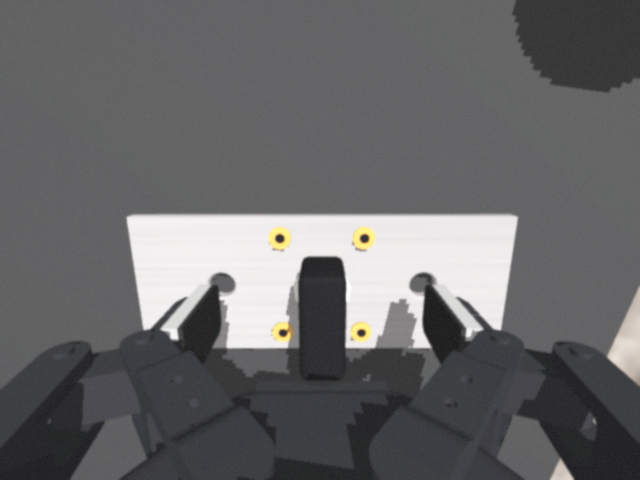

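The handle, at (322,320), is centred between the open fingers, and the holes are at (222,284) and (423,284). Closing and lifting.

Call:
carry_out(plan=[[1.5,0,0,0,0,0,0],[1.2,0,0,0,0,0,0],[1.2,0,0,0,0,0,0],[1.2,0,0,0,0,0,0],[1.2,0,0,0,0,0,0],[1.2,0,0,0,0,0,0],[1.2,0,0,0,0,0,0],[1.2,0,0,0,0,0,0]], newtons=50)

```text
time_s: 4.32
tcp_pos: [0.4883, -0.1267, 0.0183]
eef_rot: [0.996, 0.092, -0.0, 0.0]
force: [-0.3, -0.2, 1.8]
gripper_width: 0.0172
grip_force: 51.4
```

Call:
carry_out(plan=[[1.2,0,0,-0.0125,0,0,0],[1.2,0,0,-0.0375,0,0,0],[1.2,0,0,-0.075,0,0,0],[1.2,0,0,-0.1125,0,0,0],[1.2,0,0,-0.1125,0,0,0],[1.2,0,0,-0.1125,0,0,0],[1.2,0,0,-0.1125,0,0,0]])

```text
time_s: 5.2
tcp_pos: [0.4876, -0.1265, 0.1067]
eef_rot: [0.996, 0.092, -0.001, -0.0]
force: [0.4, -0.4, -3.7]
gripper_width: 0.0173
grip_force: 50.5
```

```bash
python3 - <<'E'
from h import *
np.set_printoptions(precision=4,suppress=True)
w=calibration("wrist");s=read_state();im=read_camera("wrist");cv2.imwrite("pics/w3.png",im[:,:,::-1])
np.savez("w3.npz",o=w['origin'],r=w['rotation'],t=s['tcp_pos'],q=s['eef_rot'])
print(s['tcp_pos'],s['eef_rot'],s['force'],s['time_s'],s['gripper_width'])
E
```

```text
[ 0.4876 -0.1265  0.1067] [ 0.9957  0.0921 -0.0012 -0.0004] [ 0.4223 -0.3548 -3.6543] 5.2 0.017312031823004784
```

View pics/w3.png

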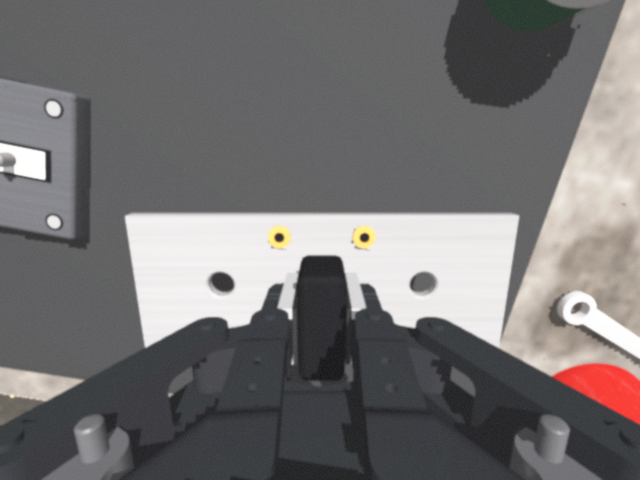

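Template is held level, with hole rims at (222,283) and (424,283).

```bash
python3 - <<'E'
from h import *
np.set_printoptions(precision=4,suppress=True)
z=np.load("w3.npz");c=dict(calibration("wrist"));c['origin']=z['o'];c['rotation']=z['r']
H=ray(c,[(222,283.5),(424,283.5)],z['t'][2]-.0183+.006)
T=R.from_quat(z['q']);print("holes",H,H.mean(0),np.linalg.norm(H[0]-H[1]))
d=H[0]-H[1];a=np.degrees(np.arctan2(d[1],d[0]));print(a,"turn tool z",a-89.05)
off=T.inv().apply(np.r_[H.mean(0),z['t'][2]]-z['t']);print("off tool",off)
z0=calibration("wrist");w=np.load("w1.npz");z0=dict(z0);z0['origin']=w['o'];z0['rotation']=w['r']
k=(np.array([[240,93],[637,177],[447,136]])+.5)/3.9-.5+[85,115]
print("pins",ray(z0,k[:2],.034),"bar dot",ray(z0,k[2],.018))
T2=R.from_rotvec([0,0,-np.radians(a-89.05)])*T
tgt=np.array([.504,.137,.0183+.05])-np.r_[T2.apply(off)[:2],0]
print("tcp",tgt,"shift cm",T.inv().apply(tgt-z['t'])*100)
E
```

```text
holes [[ 0.477  -0.077 ]
 [ 0.4952 -0.1748]] [ 0.4861 -0.1259] 0.09950534833789906
100.54177436052422 turn tool z 11.491774360524218
off tool [-0.0014 -0.0009  0.    ]
pins [[0.5064 0.184 ]
 [0.5042 0.0877]] bar dot [[0.5042 0.1397]]
tcp [0.5053 0.1361 0.0683] shift cm [  6.5753 -25.4822   3.8492]
```

Scaled: -25.5 cm is -0.3188, -20 cm is -0.25, 11.5 degrees is 0.0319.

Call:
carry_out(plan=[[1.2,0.0188,-0.0625,0,0,0,0.0083],[1.2,0.0375,-0.125,0,0,0,0.0167],[1.2,0.0563,-0.1875,0,0,0,0.025],[1.2,0.0688,-0.25,0.0125,0,0,0.0306],[1.2,0.0825,-0.3188,0.025,0,0,0.0319],[1.2,0.0825,-0.3188,0.0375,0,0,0.0319],[1.2,0.0825,-0.3188,0.0475,0,0,0.0319],[1.2,0.0825,-0.3188,0.0475,0,0,0.0319],[1.2,0.0825,-0.3188,0.0475,0,0,0.0319],[1.2,0.0825,-0.3188,0.0475,0,0,0.0319]])

```text
time_s: 6.5
tcp_pos: [0.5127, 0.0508, 0.0707]
eef_rot: [0.999, 0.037, -0.002, -0.023]
force: [-0.6, -0.4, -5.5]
gripper_width: 0.017
grip_force: 51.2
```

```bash
python3 - <<'E'
from h import *
np.set_printoptions(precision=4,suppress=True)
w=calibration("wrist");s=read_state();im=read_camera("wrist");cv2.imwrite("pics/w4.png",cv2.resize(im[200:420,120:520,::-1],None,fx=2,fy=2))
print(s['tcp_pos'],s['eef_rot'],s['force'],s['moment'],s['time_s'],s['gripper_width'])
E
```

```text
[0.5127 0.0508 0.0707] [ 0.999   0.0369 -0.0016 -0.0233] [-0.6092 -0.3527 -5.4786] [-0.1097 -0.038  -0.0279] 6.5 0.01703610057653404
```

View pics/w4.png

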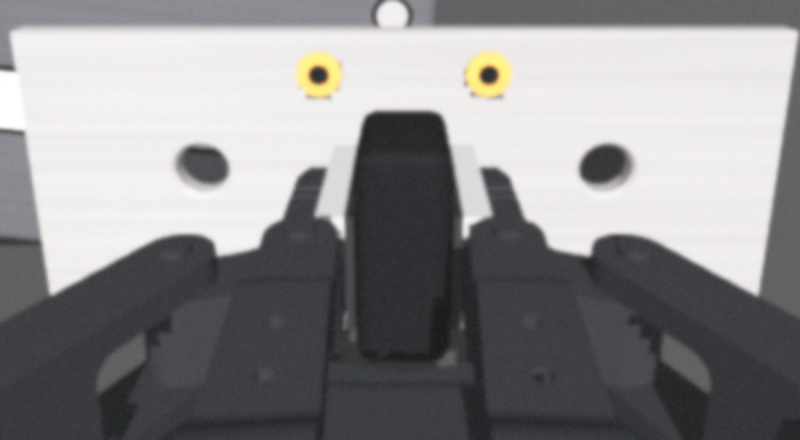

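The move stopped short, with the plate over the jig's near end and slightly tilted. Hold and check the joints.

Call:
carry_out(plan=[[1.2,0,0,0,0,0,0],[1.2,0,0,0,0,0,0]])

```text
time_s: 6.8
tcp_pos: [0.5127, 0.0509, 0.0706]
eef_rot: [0.999, 0.037, -0.002, -0.023]
force: [-1.1, -0.3, -4.6]
gripper_width: 0.0171
grip_force: 51.2
```

```bash
cat > st.py <<'E'
from h import *
import sys
np.set_printoptions(precision=4,suppress=True)
s=read_state();T=R.from_quat(s['eef_rot']);M=T.as_matrix()
print("q",s['qpos'],"t",s['time_s']);print("tcp",s['tcp_pos'],"F",s['force'],"M",s['moment'],"w",s['gripper_width'])
ya=np.degrees(np.arctan2(-M[1,1],-M[0,1]));print("tool y ang",ya,"zaxis",M[:,2])
if len(sys.argv)>1:
    x,y,z,a=map(float,sys.argv[1:]); # holes midpoint x,y ; underside z ; plate angle
    Z=-M[:,2]; Td=R.from_rotvec([np.pi,0,0]); 
    Td=R.from_euler('z',a-90,degrees=True)*Td
    t=np.array([x,y,z+.0183])-np.r_[Td.apply([-.0014,-.0009,0])[:2],0]
    print("tcp target",t,"shift",T.inv().apply(t-s['tcp_pos'])*100,"rotvec",np.degrees((T.inv()*Td).as_rotvec()))
E
python3 st.py .504 .137 .05 89.05
```

```text
q [ 0.0731  0.0048 -0.2202  1.3477  0.0467  3.1406] t 6.8
tcp [0.5127 0.0509 0.0706] F [-1.0715 -0.3283 -4.6448] M [-0.0927 -0.0358  0.0631] w 0.01712572600248741
tool y ang 94.23959463982094 zaxis [-0.0052  0.0464 -0.9989]
tcp target [0.5054 0.1361 0.0683] shift [-0.0957 -8.53    0.6274] rotvec [-2.6694  0.2216  5.191 ]
```

Joint 6 is at its limit. Since either way round fits, I raise the plate, level it, and turn the tool the other way by half a turn.

Scaled: -6 cm is -0.075, -4 cm is -0.05, -2.7 degrees is -0.0075.

Call:
carry_out(plan=[[1.2,0,0,-0.025,-0.0028,0.0003,-0.0056],[1.2,0,0,-0.05,-0.0056,0.0006,-0.0111],[1.2,0,0,-0.075,-0.0075,0.0006,-0.0139],[1.2,0,0,-0.075,-0.0075,0.0006,-0.0139],[1.2,0,0,-0.075,-0.0075,0.0006,-0.0139]])

```text
time_s: 7.42
tcp_pos: [0.5129, 0.0482, 0.1303]
eef_rot: [0.997, 0.081, 0.002, 0.0]
force: [-1.5, 0.3, -4.7]
gripper_width: 0.0173
grip_force: 51.3
```

Scaled: -170 degrees is -0.4722.

Call:
carry_out(plan=[[1.2,0,0,0,0,0,-0.0278],[1.2,0,0,0,0,0,-0.0556],[1.2,0,0,0,0,0,-0.0833],[1.2,0,0,0,0,0,-0.1111],[1.2,0,0,0,0,0,-0.1389],[1.2,0,0,0,0,0,-0.1667],[1.2,0,0,0,0,0,-0.1944],[1.2,0,0,0,0,0,-0.2222],[1.2,0,0,0,0,0,-0.25],[1.2,0,0,0,0,0,-0.2778],[1.2,0,0,0,0,0,-0.3056],[1.2,0,0,0,0,0,-0.3333],[1.2,0,0,0,0,0,-0.3611],[1.2,0,0,0,0,0,-0.3889],[1.2,0,0,0,0,0,-0.4167],[1.2,0,0,0,0,0,-0.4444],[1.2,0,0,0,0,0,-0.4722],[1.2,0,0,0,0,0,-0.4722]])

```text
time_s: 9.68
tcp_pos: [0.5125, 0.048, 0.1296]
eef_rot: [0.007, 1.0, -0.0, 0.001]
force: [-0.4, 0.2, -4.5]
gripper_width: 0.0172
grip_force: 51.2
```

```bash
sed -i 's/a-90,degrees/a+90,degrees/' st.py; python3 st.py .504 .137 .05 89.05
```

```text
q [ 0.0936 -0.0138 -0.124   1.4583 -0.0002  0.1081] t 9.675
tcp [0.5125 0.048  0.1296] F [-0.4041  0.2065 -4.5176] M [-0.0199  0.0132  0.0196] w 0.017228653828534682
tool y ang -90.83029403557967 zaxis [ 0.0022 -0.     -1.    ]
tcp target [0.5026 0.1379 0.0683] shift [1.1355 8.9742 6.1233] rotvec [0.0007 0.1268 0.1197]
```

Scaled: 9 cm is 0.1125, 6.1 cm is 0.0763, 0.1 degrees is 0.0003.

Call:
carry_out(plan=[[1.2,0.005,0.0375,0.0125,0,0,0],[1.2,0.01,0.075,0.0375,0,0,0],[1.2,0.0138,0.1125,0.0563,0,0,0],[1.2,0.0138,0.1125,0.07,0,0.0003,0.0003],[1.2,0.0138,0.1125,0.0763,0,0.0003,0.0003],[1.2,0.0138,0.1125,0.0763,0,0.0003,0.0003],[1.2,0.0138,0.1125,0.0763,0,0.0003,0.0003],[1.2,0.0138,0.1125,0.0763,0,0.0003,0.0003]])

```text
time_s: 10.68
tcp_pos: [0.5037, 0.138, 0.0698]
eef_rot: [0.008, 1.0, 0.0, 0.001]
force: [-0.2, -0.1, -4.8]
gripper_width: 0.0175
grip_force: 51.2
```

```bash
python3 st.py .504 .137 .036 89.05; python3 - <<'E'
from h import *
np.set_printoptions(precision=4,suppress=True)
w=calibration("wrist");s=read_state();im=read_camera("wrist");cv2.imwrite("pics/w5.png",cv2.resize(im[180:400,120:520,::-1],None,fx=2,fy=2))
np.savez("w5.npz",o=w['origin'],r=w['rotation'],t=s['tcp_pos'],q=s['eef_rot'])
E
```

```text
q [ 0.2675  0.0176 -0.2081  1.3425 -0.0004  0.2835] t 10.675
tcp [0.5037 0.138  0.0698] F [-0.1796 -0.1453 -4.8252] M [-0.0234  0.0017 -0.0061] w 0.0175251117408207
tool y ang -90.91233382792147 zaxis [ 0.0026  0.0003 -1.    ]
tcp target [0.5026 0.1379 0.0543] shift [ 0.1086 -0.0049  1.5513] rotvec [0.0205 0.1459 0.0376]
```

View pics/w5.png

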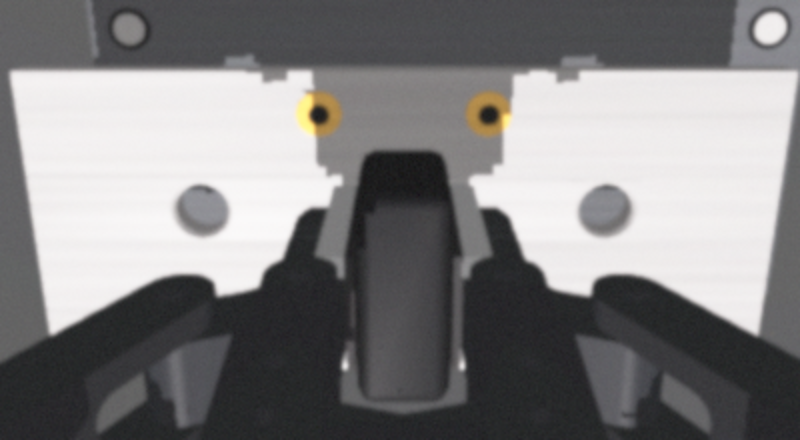

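In this view the jig's near screws are at crop (129,29) and (769,28), and the holes at (203,211) and (606,211). I check jig against template in this one picture.

```bash
python3 - <<'E'
from h import *
np.set_printoptions(precision=4,suppress=True)
z=np.load("w5.npz");c=dict(calibration("wrist"));c['origin']=z['o'];c['rotation']=z['r']
f=lambda p:(np.array(p)+.5)/2-.5+[120,180]
S=ray(c,f([(129,29),(769,28)]),.018);H=ray(c,f([(203,211),(606,211)]),z['t'][2]-.0183+.006)
print(S,S.mean(0),H,H.mean(0))
u=S[1]-S[0];u/=np.linalg.norm(u);u*=np.sign(u[1]);n=np.array([u[1],-u[0]]);print("len",np.linalg.norm(S[1]-S[0]),"u",u)
J=S.mean(0)+.0381*n;d=H.mean(0)-J;print("jig centre",J,"template in jig x,y",d@n,d@u,"ang",np.degrees(np.arctan2(*(H[1]-H[0]))-np.arctan2(*(S[1]-S[0]))))
E
```

```text
[[0.4651 0.0612]
 [0.4679 0.2453]] [0.4665 0.1533] [[0.5048 0.0901]
 [0.5065 0.1895]] [0.5057 0.1398]
len 0.18415201297382375 u [0.0151 0.9999]
jig centre [0.5046 0.1527] template in jig x,y 0.0012472485924216047 -0.01288134796206634 ang 0.08376604418398198
```

Scaled: 2 cm is 0.025, 0.12 cm is 0.0015, 0.1 degrees is 0.0003.

Call:
carry_out(plan=[[1.2,0.0015,0,0.0063,0,0.0003,0],[1.2,0.0015,0,0.0125,0,0.0003,0],[1.2,0.0015,0,0.0175,0,0.0003,0],[1.2,0.0015,0,0.02,0,0.0003,0],[1.2,0.0015,0,0.0225,0,0.0003,0],[1.2,0.0015,0,0.025,0,0.0003,0],[1.2,0.0015,0,0.025,0,0.0003,0],[1.2,0.0015,0,0.025,0,0.0003,0]])

```text
time_s: 11.72
tcp_pos: [0.5022, 0.1383, 0.0494]
eef_rot: [0.008, 1.0, 0.0, 0.0]
force: [-1.2, 0.7, -4.2]
gripper_width: 0.0171
grip_force: 51.2
```

```bash
python3 st.py
```

```text
q [ 0.2686  0.0255 -0.2399  1.3052  0.0001  0.2836] t 11.725
tcp [0.5022 0.1383 0.0494] F [-1.2149  0.6579 -4.2391] M [0.0243 0.008  0.0672] w 0.017070988705967585
tool y ang -90.86094131392409 zaxis [ 0.0002  0.0002 -1.    ]
```

Scaled: 0.3 cm is 0.0038, 0.2 cm is 0.0025.

Call:
carry_out(plan=[[1.2,0,0,0.0013,0,0,0],[1.2,0,0,0.0025,0,0,0],[1.2,0,0,0.0038,0,0,0],[1.2,0,0,0.0038,0,0,0]])

```text
time_s: 12.22
tcp_pos: [0.5021, 0.1383, 0.0461]
eef_rot: [0.007, 1.0, 0.0, -0.0]
force: [0.8, -0.1, -5.2]
gripper_width: 0.0171
grip_force: 51.2
```

```bash
python3 st.py
```

```text
q [ 0.2686  0.0272 -0.2446  1.2992  0.0002  0.2836] t 12.225
tcp [0.5021 0.1383 0.0461] F [ 0.8369 -0.0991 -5.1853] M [ 0.0056  0.0208 -0.0587] w 0.017113052411737006
tool y ang -90.85792506734484 zaxis [-0.0003  0.0001 -1.    ]
```

Scaled: 0.5 cm is 0.0063, 0.4 cm is 0.005.

Call:
carry_out(plan=[[1.2,0,0,0.0013,0,0,0],[1.2,0,0,0.0025,0,0,0],[1.2,0,0,0.0038,0,0,0],[1.2,0,0,0.005,0,0,0],[1.2,0,0,0.0063,0,0,0],[1.2,0,0,0.0063,0,0,0]])

```text
time_s: 12.98
tcp_pos: [0.5021, 0.1383, 0.0412]
eef_rot: [0.007, 1.0, 0.0, -0.0]
force: [-0.4, -0.2, -4.5]
gripper_width: 0.0173
grip_force: 51.2
```

```bash
python3 st.py
```

```text
q [ 0.2687  0.0296 -0.2519  1.2895  0.0001  0.2836] t 12.975
tcp [0.5021 0.1383 0.0412] F [-0.4334 -0.1755 -4.5149] M [-0.006   0.0371 -0.0134] w 0.017349383931195107
tool y ang -90.85749804737941 zaxis [-0.0002  0.0001 -1.    ]
```

No contact force and the underside is well below the pin tips, so the plate is on both pins. I continue down to the deck.

Scaled: 0.6 cm is 0.0075, 0.5 cm is 0.0063.

Call:
carry_out(plan=[[1.2,0,0,0.0013,0,0,0],[1.2,0,0,0.0025,0,0,0],[1.2,0,0,0.0038,0,0,0],[1.2,0,0,0.005,0,0,0],[1.2,0,0,0.0063,0,0,0],[1.2,0,0,0.0075,0,0,0],[1.2,0,0,0.0075,0,0,0],[1.2,0,0,0.0075,0,0,0]])

```text
time_s: 13.98
tcp_pos: [0.5022, 0.1383, 0.0356]
eef_rot: [0.007, 1.0, 0.0, 0.0]
force: [-3.5, -0.8, 2.6]
gripper_width: 0.0173
grip_force: 52.2
```

```bash
python3 st.py
```

```text
q [ 0.2687  0.0323 -0.2601  1.2782  0.0002  0.2836] t 13.975
tcp [0.5022 0.1383 0.0356] F [-3.4505 -0.7505  2.5621] M [-0.1519  0.6812 -0.0278] w 0.017285542095170168
tool y ang -90.85746146435588 zaxis [ 0.0002  0.0002 -1.    ]
```

Call:
carry_out(plan=[[3,0,0,0,0,0,0],[6,0,0,0,0,0,0],[8.5,0,0,0,0,0,0],[8.5,0,0,0,0,0,0],[8.5,0,0,0,0,0,0],[8.5,0,0,0,0,0,0],[8.5,0,0,0,0,0,0]])

```text
time_s: 14.85
tcp_pos: [0.5021, 0.1383, 0.0353]
eef_rot: [0.008, 1.0, 0.0, -0.0]
force: [0.1, 0.1, 0.3]
gripper_width: 0.0847
grip_force: 0.0
```

Scaled: -16 cm is -0.2, -13 cm is -0.1625.

Call:
carry_out(plan=[[8.5,0,0,-0.0125,0,0,0],[8.5,0,0,-0.05,0,0,0],[8.5,0,0,-0.1,0,0,0],[8.5,0,0,-0.1625,0,0,0],[8.5,0.1,0,-0.2,0,0,0],[8.5,0.1,0,-0.2,0,0,0],[8.5,0.1,0,-0.2,0,0,0],[8.5,0.1,0,-0.2,0,0,0]])

```text
time_s: 15.85
tcp_pos: [0.4228, 0.1395, 0.1952]
eef_rot: [0.007, 1.0, 0.0, 0.0]
force: [-0.2, 0.4, -0.1]
gripper_width: 0.0852
grip_force: 0.0
```

```bash
python3 st.py; python3 - <<'E'
from h import *
np.set_printoptions(precision=4,suppress=True)
w=calibration("wrist");s=read_state();im=read_camera("wrist");cv2.imwrite("pics/w6.png",im[:,:,::-1])
np.savez("w6.npz",o=w['origin'],r=w['rotation'],t=s['tcp_pos'],q=s['eef_rot'])
E
```

```text
q [ 0.3187 -0.1737 -0.1454  1.5986  0.0001  0.3336] t 15.85
tcp [0.4228 0.1395 0.1952] F [-0.225   0.4242 -0.11  ] M [-0.0002 -0.014  -0.0018] w 0.08518577271034587
tool y ang -90.8565389246197 zaxis [ 0.0005  0.0002 -1.    ]
```

View pics/w6.png

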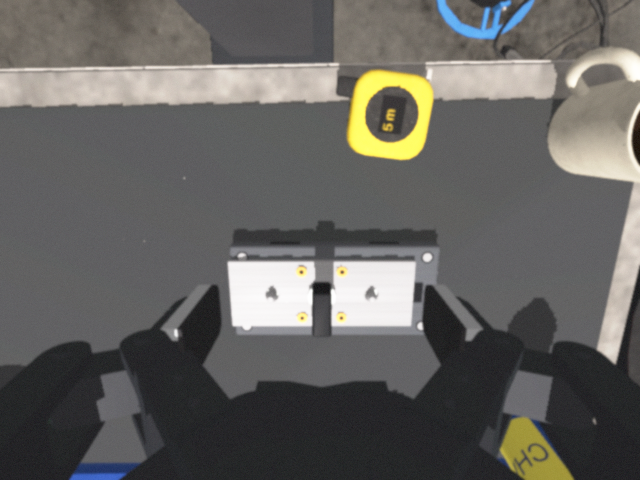

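The plate lies square on the jig, a pin shows in each hole at (271,293) and (372,293), and the tape measure hasn't been touched. Contact came at deck height. Handing in.

```bash
python3 -c "
from cell import *
print(sign_off())"
```

```text
the job is handed in; nothing more can be done
None
```

The template is on both pins, resting at deck height and let go, and the job is handed in at about 16 s; I saw no contact with the bystanders, but sign-off returned no verdict.

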